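Stack the seized parcels on the bench scale

ROBOT

A 6-joint arm with a two-finger parallel gripper is mounted at the origin on the work surface. World frame = base frame: x ahead of the robot, y to its left, z up, the work surface at z = 0. Lengths are in mm, angles in rad, forces in N, time in s.
With the tool pointing down it reaches from about 375 to 750 mm from the base axis. Payload 9 kg.
Tool frame: the origin (TCP) lies midway between the tips of the shut fingers; the grasp point (between the pads) lies 19 mm behind it; z points along the fingers, y is the line along which they close (so a half turn about z gives the same grasp; the last joint's range is limited). The gripper opens to 85 mm and grips with 20 to 120 N. Pads are 22 mm wide; open, the fingers measure 114 mm over their backs; the gripper's body (76 mm by 85 mm) begins 54 mm behind the grasp point. The pads swing forward as they close: fully open they stand 13 mm farther back than shut.
Start: joints at [-1.493, 0.104, 0.097, 1.564, 0, 1.353], TCP at [174.913, -573.971, 231.331] pointing down, gripper open.
Joint ranges: [-2.99, 2.99], [-0.84, 1.86], [-1.1, 1.16], [-1.84, 2.11], [-1.51, 1.56], [-3.14, 3.14]. Speed limits (rad/s): [2.22, 2.22, 2.57, 3.14, 3.14, 3.14].

INTERFACE

Orientations are given as a rotation vector (axis times angle).
In Python, from bench import arm, camera, workorder gives the robot as it stands.
- The arm moves only by the shell command python3 -m crank 'ROWS' [FORCE]. ROWS is a JSON object of lists of equal length, an entry for each row: "linear": the shift along the tool's x, y, z in units of 0.4 m (1.0 is 0.4 m), a list of three; "turn": the turn, a rotation vector about the tool's x, y, z in units of pi rad (1.0 is pi rad), a list of three; "grip": the closure, from 0 (fully open) to 1 (shut). In form: {"linear": [[dx, dy, dz], ...], "turn": [[ax, ay, az], ...], "grip": [grip, ...]}. A call has 1 to 10 rows; each row is the pose to reach, as a shift and turn from the pose commanded when the call began, along the tool's axes at that moment, turning the shorter way round; what a row does not reach only later rows make up. A row lasts 1/10 s, in which the tool goes at most 50 mm and 8.59 degrees, less where a joint would pass 70% of its speed; a pose out of reach is approached as far as the arm can. A call with a number of a shift or a turn outside -1 to 1 is refused whole. A call with a gripper value outside its range is refused whole. The fingers move at their own pace and stop on an object; FORCE is the grip in N (left out, the last holds). Time passes only in rows, so rows that repeat a pose let the fingers close. It gives the time, the measured TCP pose, the force, the opening and the grip force at its end, in the units of the state.
- arm.state(): the state, without advancing time (a new reading comes with each control period).
- camera(name): name is "scene" or "top" or "wrist"; returns a dict with "image" (384x512x3 uint8, red, green, blue), "range_z" (384x512 float32, mm along the optical axis (not along the pixel's ray), 0 where there is no reading), "fx", "fy", "cx", "cy" (pixels), "cam_to_world" (4x4, takes a point from camera to world coordinates). Camera axes: x right, y up, looking along -z (the intrinsics and any distortion apply to the point x, -y, -z); pixel columns grow to the right and rows downward; lengths in mm; the calibration is good to about 2 mm. A picture is of the moment at which its call begins.
- workorder.close_job(): hands the job in; it is judged then, once.
The state is a dict: "time_s": time; "joint_pos": joint angles; "dq": joint speeds; "joint_efforts": joint torques, N m; "tool_pos": TCP position; "eef_rot": TCP orientation; "force": force on the tool from outside, world axes, zero at the start; "moment": the same for the moment, N m; "finger_gap": opening from 0.0 (shut) to 1.0 (fully open); "grasp_force": force on a finger pad.
Only numpy, scipy, OpenCV 4.12 (cv2) and the standard library are available. Lean on these libraries where they do the work, as an engineer would, in place of code of your own. Each camera call takes 0.05 s, during which the arm holds its last target. There are 200 camera calls.

TASK

Clear the bench scale by standing its brass check weight upright in the small wooden box. Then stack the three loose tape-wrapped parcels lying flat on the scale's pan in order of size, the largest at the bottom, then the medium one, the smallest on top, each centred on what lies below it and with its long sides parallel to the scale's front edge. Do not shift the tape roll, the marker tent, the jar or the mug.

Things in the scene. Friction and masses are not known exactly. Their poses are not given: they have to be found in the camera images.
- scale_pan (a point): Centre of the top face of the flat, rimless steel pan of the white bench scale, 55 mm above the table; pan 160 (x) by 170 mm (y). It does not move. -x points to the scale's front edge (display and keys), 142 mm from this point and 46 mm high; y runs parallel to the front edge, z up. White housing 190 mm wide in y, fixed to the table.
- box_floor (a point): Centre of the inner floor of the open brown wooden box for the check weight, 6 mm above the table. The box is 75 by 75 mm outside, walls 6 mm thick (inside 63 by 63 mm), rim 18 mm above the table; fixed to the table. x, y along its sides, z up.
- check_weight: Brass check weight standing on the scale's pan at the start: an upright cylinder 40 mm in diameter and 48 mm high with a narrower neck and a 22 mm knob on top, 68 mm high in all, 500 g give or take. Origin: centre of its underside; z up; round, so its yaw means nothing.
- parcel_large: A tape-wrapped parcel, a flat kraft-brown block with two darker bands of tape, lying flat. The largest: 60 mm wide, 140 mm long, 34 mm high. Origin: centre of its underside; x across its width, y along its length, z up (a half turn makes no difference). About 200 to 420 g.
- parcel_medium: A tape-wrapped parcel, a flat kraft-brown block with two darker bands of tape, lying flat. The medium one: 52 mm wide, 112 mm long, 30 mm high. Origin: centre of its underside; x across its width, y along its length, z up (a half turn makes no difference). About 120 to 260 g.
- parcel_small: A tape-wrapped parcel, a flat kraft-brown block with two darker bands of tape, lying flat. The smallest: 44 mm wide, 84 mm long, 28 mm high. Origin: centre of its underside; x across its width, y along its length, z up (a half turn makes no difference). About 70 to 160 g.
- tape_roll: Roll of brown packing tape lying flat, 100 mm across, bore 76 mm, 48 mm high; origin at the centre of its underside. Loose; to be left alone.
- marker_tent: Yellow plastic marker tent (an upside-down V), 50 mm long in its y, 53 mm wide at the foot, 51 mm high; origin on the table under its middle. Loose; to be left alone.
- sample_jar: Closed jar, 42 mm in diameter, 60 mm high; origin at the centre of its underside. Loose; to be left alone.
- mug: White mug, 72 mm across plus a handle at its +y, 85 mm high; origin at the centre of its underside. Loose; it stands beyond the scale, to be left alone.

How it is judged (in metres and radians):
On the way, in this order (a step that is already met when the one before it is completed fails the run):
1. the check weight stands released in its box (horizontal distance between check_weight and box_floor below 0.018 m and z of check_weight in the frame of box_floor between -0.005 and 0.006 m and angle between check_weight's own z axis and vertical below 0.08 rad and contact force between check_weight and the fingers below 0.3 N), for 0.2 s.
2. the large parcel lies released, centred and square on the pan (horizontal distance between parcel_large and scale_pan below 0.015 m and z of parcel_large in the frame of scale_pan between -0.006 and 0.006 m and angle between the y axis of parcel_large and the y axis of scale_pan, either way round below 0.25 rad and angle between parcel_large's own z axis and vertical below 0.08 rad and contact force between parcel_large and the fingers below 0.3 N), for 0.2 s.
3. the medium parcel lies released, centred and square on the large one (horizontal distance between parcel_medium and parcel_large below 0.015 m and z of parcel_medium in the frame of parcel_large between 0.028 and 0.04 m and angle between the y axis of parcel_medium and the y axis of scale_pan, either way round below 0.25 rad and angle between parcel_medium's own z axis and vertical below 0.08 rad and contact force between parcel_medium and the fingers below 0.3 N), for 0.2 s.
4. the small parcel lies released, centred and square on the medium one (horizontal distance between parcel_small and parcel_medium below 0.015 m and z of parcel_small in the frame of parcel_medium between 0.024 and 0.036 m and angle between the y axis of parcel_small and the y axis of scale_pan, either way round below 0.25 rad and angle between parcel_small's own z axis and vertical below 0.08 rad and contact force between parcel_small and the fingers below 0.3 N), for 0.2 s.
At the end, for the whole second after the job is handed in: Check weight upright on its box's floor. Large parcel flat on the pan, medium on large, small on medium, each within 15 mm of the centre of what lies below, long axis within 0.25 rad of the scale's y. All released and at rest (all of step 1 and all of step 2 and all of step 3 and all of step 4 and linear speed of each of parcel_large, parcel_medium, parcel_small, check_weight below 0.02 m/s); the robot touches nothing.
It fails at once if a bystander (tape roll, marker tent, jar, mug) is shifted by more than 20 mm or tipped (distance of any of tape_roll, marker_tent, sample_jar, mug from where it was at the start of the episode above 0.02 m or angle between any of tape_roll, marker_tent, sample_jar, mug's own z axis and vertical above 0.5 rad).
It also fails if it takes over 115 s, if anything falls off the work surface, if the arm or the gripper's body presses on something with over 40 N, if the wrist force passes 120 N, or if a joint passes its speed limit or range.

## Working session

There is one attempt and no reset: what is moved stays moved. The work goes in short steps, Python scripts to look and compute and a shell command to move; the robot and the scene stay as the last step left them, time stands still between calls to the robot, and variables do not carry over. Pictures are saved under pics/ and viewed, at most 14 in all, crops included, and the job is handed in when it is done.

```bash
mkdir -p pics; ls; python3 - <<'E'
from bench import arm,camera
import cv2,numpy as np,pickle
print(arm.state())
d={n:camera(n) for n in("top","scene")}
pickle.dump(d,open("d0.pkl","wb"))
for n in d:
    c=d[n];cv2.imwrite(f"pics/{n}0.png",c["image"][:,:,::-1]);print(n,c["fx"],c["cx"],c["cy"],[k for k in c],np.round(c["cam_to_world"],3).tolist())
E
```

```text
pics
{'time_s': 0.0, 'joint_pos': array([-1.49270128e+00,  1.04732890e-01,  9.64812682e-02,  1.56393127e+00,
        3.48931292e-06,  1.35310456e+00]), 'dq': array([-8.95186256e-04,  2.86815297e-03,  7.11899564e-04, -3.21573232e-04,
       -5.55568477e-04, -5.77093630e-05]), 'joint_efforts': array([-1.47643677e-04, -5.56937921e+01,  5.03643107e+01,  1.71237846e-02,
       -3.26371610e-04, -1.44920769e-06]), 'tool_pos': array([ 174.88299768, -573.58870939,  230.50928084]), 'eef_rot': array([-3.10593020e+00, -4.62725173e-01, -1.57296501e-04]), 'force': array([-0.23638728,  0.12378076,  0.63431485]), 'moment': array([-0.01995094, -0.01450194,  0.00317914]), 'grasp_force': 0.0, 'finger_gap': 1.0025758023023799}
top 414.45247772668563 263.0839546426864 189.72210239794606 ['image', 'range_z', 'fx', 'fy', 'cx', 'cy', 'cam_to_world'] [[-0.009, 0.99, -0.143, 403.698], [-1.0, -0.008, 0.007, 9.553], [0.006, 0.143, 0.99, 1187.143], [0.0, 0.0, 0.0, 1.0]]
scene 467.9773232888847 257.1745341310586 187.61299003657976 ['image', 'range_z', 'fx', 'fy', 'cx', 'cy', 'cam_to_world'] [[0.473, -0.692, 0.545, 1264.71], [0.881, 0.368, -0.297, -360.821], [0.005, 0.621, 0.784, 1054.503], [0.0, 0.0, 0.0, 1.0]]
```

View pics/top0.png

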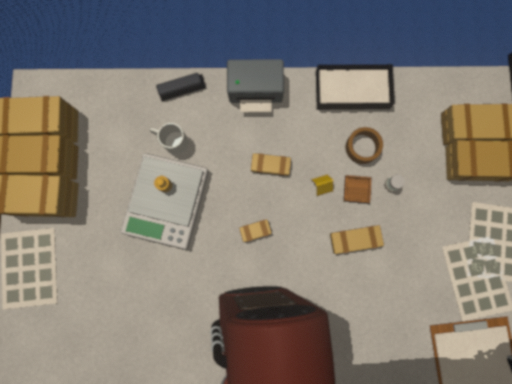

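View pics/scene0.png

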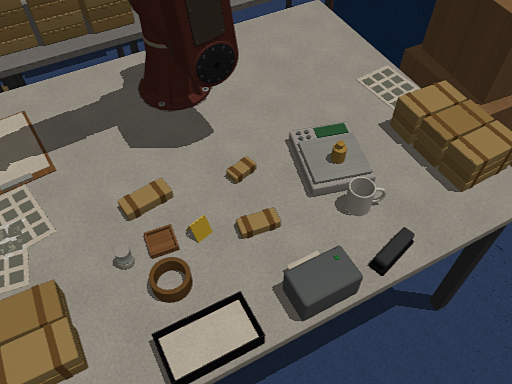

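The pictures show the weight at (162,183) on the scale pan (168,190 in top view). The parcels are large (357,240), medium (271,164) and small (255,231). The box is at (357,189), with the tent at (322,185), jar (395,184), tape (365,145) and mug (172,137) nearby.

```bash
cat > h.py <<'E'
import cv2,numpy as np
def cloud(c):
    z=c["range_z"];v,u=np.mgrid[:384,:512]
    P=np.stack([(u-c["cx"])/c["fx"]*z,-(v-c["cy"])/c["fy"]*z,-z,np.ones_like(z)],-1)@c["cam_to_world"].T
    P=P[...,:3].copy();P[z<=0]=np.nan;return P
def rect(P,xy,r,lo,hi):
    m=(np.hypot(P[...,0]-xy[0],P[...,1]-xy[1])<r)&(P[...,2]>lo)&(P[...,2]<hi)
    n,l,s,_=cv2.connectedComponentsWithStats(m.astype(np.uint8),connectivity=4)
    if n<2:return None
    k=1+s[1:,4].argmax();Q=P[l==k]
    (cx,cy),(w,h),a=cv2.minAreaRect(Q[:,:2].astype(np.float32))
    if w>h:w,h,a=h,w,a+90   # a = angle of short side
    a=(a+90)%180-90
    return dict(c=(round(cx,1),round(cy,1)),wl=(round(w,1),round(h,1)),a=round(a,1),z=np.round(np.median(Q[:,2]),1),n=len(Q),mean=np.round(Q.mean(0),1).tolist())
E
python3 - <<'E'
from h import *;import pickle
d=pickle.load(open("d0.pkl","rb"))
T=cloud(d["top"]);S=cloud(d["scene"])
for n,(u,v),r,lo,hi in[("large",(357,240),90,22,45),("med",(271,164),75,19,42),("small",(255,231),60,17,40),("weightknob",(162,183),40,113,140),("pan",(180,195),125,49,62),("housing",(160,205),170,35,62),("box",(357,189),55,11,28),("boxfloor",(357,189),50,2,11),("tent",(322,185),45,10,70),("jar",(395,184),40,45,80),("tape",(365,145),80,35,60),("mug",(172,137),60,70,100)]:
    p=T[v,u];print(n,np.round(p));q=p[:2]
    for X in(T,S):print("   ",rect(X,q,r,lo,hi))
for X in(T,S):
    m=(np.hypot(X[...,0]-450,X[...,1]+100)<200);print(np.nanpercentile(X[...,2][m],[5,30,50]))
E
```

```text
large [ 427. -256.   39.]
    {'c': (430.6, -259.2), 'wl': (60.7, 141.7), 'a': 8.9, 'z': np.float64(35.1), 'n': 1108, 'mean': [430.2, -257.1, 34.9]}
    {'c': (433.7, -258.5), 'wl': (65.6, 139.3), 'a': 9.3, 'z': np.float64(33.7), 'n': 1006, 'mean': [437.2, -260.0, 33.2]}
med [644. -21.  32.]
    {'c': (646.6, -21.0), 'wl': (53.5, 112.0), 'a': -7.1, 'z': np.float64(31.0), 'n': 722, 'mean': [645.3, -20.8, 30.8]}
    {'c': (648.9, -21.6), 'wl': (59.1, 112.0), 'a': -7.9, 'z': np.float64(30.1), 'n': 762, 'mean': [651.9, -23.4, 29.6]}
small [455.  25.  30.]
    {'c': (457.9, 24.1), 'wl': (45.0, 84.0), 'a': 16.7, 'z': np.float64(29.4), 'n': 478, 'mean': [457.4, 24.1, 29.4]}
    {'c': (460.6, 23.9), 'wl': (48.1, 84.4), 'a': 16.4, 'z': np.float64(27.7), 'n': 393, 'mean': [463.8, 22.3, 27.2]}
weightknob [577. 265. 121.]
    {'c': (581.9, 271.2), 'wl': (19.9, 20.0), 'a': 56.2, 'z': np.float64(122.5), 'n': 59, 'mean': [581.2, 270.2, 122.2]}
    {'c': (584.9, 268.6), 'wl': (21.5, 21.6), 'a': -70.7, 'z': np.float64(121.5), 'n': 48, 'mean': [586.0, 269.3, 120.9]}
pan [554. 230.  56.]
    {'c': (567
[... 1487 characters left out ...]
l': (38.0, 38.4), 'a': 57.5, 'z': np.float64(59.4), 'n': 213, 'mean': [592.7, -369.5, 58.4]}
tape [ 705. -299.    1.]
    {'c': (697.4, -289.8), 'wl': (97.5, 98.9), 'a': 44.3, 'z': np.float64(48.2), 'n': 490, 'mean': [697.1, -289.1, 47.4]}
    {'c': (700.9, -289.7), 'wl': (98.5, 98.9), 'a': -25.5, 'z': np.float64(47.4), 'n': 691, 'mean': [703.1, -290.6, 46.3]}
mug [732. 267.   6.]
    {'c': (721.9, 258.3), 'wl': (69.8, 86.4), 'a': -54.9, 'z': np.float64(83.3), 'n': 216, 'mean': [718.3, 258.3, 81.5]}
    {'c': (717.8, 260.4), 'wl': (71.9, 87.6), 'a': 11.1, 'z': np.float64(79.9), 'n': 298, 'mean': [721.2, 256.5, 79.4]}
[-2.04266669  1.25961529  3.57485478]
[-2.72004156  0.26863053  2.3067239 ]
```

All measured sizes and heights match the given ones. I'll add a helper that turns a world target into move units.

```bash
cat > go.py <<'E'
import sys,numpy as np
from scipy.spatial.transform import Rotation as R
from bench import arm
# usage: go.py x y z psi [x y z psi ...]; psi = world angle (deg) of tool x, tool pointing down
s=arm.state();p=s["tool_pos"];r=R.from_rotvec(s["eef_rot"])
X=r.as_matrix()[:,0]
print("now",np.round(p,1),"psi",round(np.degrees(np.arctan2(X[1],X[0])),1),"tilt",np.round(r.as_matrix()[2],3),"t",s["time_s"],"gap",round(85*s["finger_gap"],1),"gf",round(s["grasp_force"],1),"F",np.round(s["force"],1))
a=list(map(float,sys.argv[1:]))
for i in range(0,len(a),4):
    x,y,z,w=a[i:i+4]
    g=R.from_euler("z",w,degrees=True)*R.from_rotvec([np.pi,0,0])
    print("lin",np.round(r.inv().apply(np.array([x,y,z])-p)/400,4).tolist(),"turn",np.round((r.inv()*g).as_rotvec()/np.pi,4).tolist())
E
python3 go.py 400 -350 260 60 582.5 270 260 75.6
```

```text
now [ 174.9 -573.6  230.6] psi 16.9 tilt [ 0.    -0.001 -1.   ] t 0.1 gap 85.0 gf 0.0 F [ 0.4  0.7 -0.9]
lin [0.7013, -0.3709, -0.0729] turn [-0.0003, -0.0002, -0.2392]
lin [1.5896, -1.7206, -0.0711] turn [-0.0003, -0.0003, -0.3259]
```

```bash
python3 -m crank '{"linear":[[0.7,-0.37,-0.07],[0.7,-0.37,-0.07],[0.7,-0.37,-0.07],[0.7,-0.37,-0.07],[0.7,-0.37,-0.07],[0.7,-0.37,-0.07],[0.7,-0.37,-0.07],[0.7,-0.37,-0.07]],"turn":[[0,0,-0.24],[0,0,-0.24],[0,0,-0.24],[0,0,-0.24],[0,0,-0.24],[0,0,-0.24],[0,0,-0.24],[0,0,-0.24]],"grip":[0,0,0,0,0,0,0,0]}' 60; python3 go.py 520 0 260 75.6
```

```text
time_s: 0.9
tool_pos: [401.3, -348.8, 259.5]
eef_rot: [2.716, 1.579, 0.001]
force: [0.0, -1.5, -0.4]
finger_gap: 1.001
grasp_force: 0.0
now [ 401.3 -348.8  259.5] psi 60.4 tilt [ 0.  0. -1.] t 0.9 gap 85.1 gf 0.0 F [ 0.  -1.5 -0.4]
lin [0.9047, -0.1731, -0.0011] turn [0.0001, -0.0001, -0.0846]
```

```bash
python3 -m crank '{"linear":[[0.905,-0.173,0],[0.905,-0.173,0],[0.905,-0.173,0],[0.905,-0.173,0],[0.905,-0.173,0],[0.905,-0.173,0],[0.905,-0.173,0],[0.905,-0.173,0],[0.905,-0.173,0]],"turn":[[0,0,-0.085],[0,0,-0.085],[0,0,-0.085],[0,0,-0.085],[0,0,-0.085],[0,0,-0.085],[0,0,-0.085],[0,0,-0.085],[0,0,-0.085]],"grip":[0,0,0,0,0,0,0,0,0]}'; python3 go.py 582.5 270 200 75.6
```

```text
time_s: 1.8
tool_pos: [520.0, -0.9, 258.7]
eef_rot: [-2.482, -1.925, 0.001]
force: [0.8, -0.3, 0.3]
finger_gap: 0.997
grasp_force: 0.0
now [520.   -0.9 258.7] psi 75.6 tilt [ 0.    -0.001 -1.   ] t 1.8 gap 84.8 gf 0.0 F [ 0.8 -0.3  0.3]
lin [0.6949, -0.0169, 0.1469] turn [-0.0003, -0.0, 0.0]
```

```bash
python3 -m crank '{"linear":[[0.695,-0.017,0.147],[0.695,-0.017,0.147],[0.695,-0.017,0.147],[0.695,-0.017,0.147],[0.695,-0.017,0.147],[0.695,-0.017,0.147],[0.695,-0.017,0.147],[0.695,-0.017,0.147]],"turn":[[0,0,0],[0,0,0],[0,0,0],[0,0,0],[0,0,0],[0,0,0],[0,0,0],[0,0,0]],"grip":[0,0,0,0,0,0,0,0]}'; python3 - <<'E'
from h import *;from bench import camera
c=camera("wrist");cv2.imwrite("pics/w1.png",c["image"][:,:,::-1])
P=cloud(c)
print(rect(P,(582,270),35,112,140),rect(P,(568,268),130,49,62))
E
python3 go.py 583.5 270 72 75.6
```

```text
time_s: 2.6
tool_pos: [583.3, 267.0, 199.6]
eef_rot: [-2.485, -1.922, 0.003]
force: [-0.2, 0.2, -0.4]
finger_gap: 1.0
grasp_force: 0.0
{'c': (581.3, 271.0), 'wl': (21.2, 21.6), 'a': -89.9, 'z': np.float64(122.9), 'n': 727, 'mean': [581.6, 271.7, 122.7]} {'c': (566.5, 269.9), 'wl': (160.5, 169.9), 'a': -14.3, 'z': np.float64(56.4), 'n': 28924, 'mean': [567.7, 277.7, 56.4]}
now [583.4 266.6 200.2] psi 75.4 tilt [-0.001 -0.    -1.   ] t 2.65 gap 85.0 gf 0.0 F [-0.9  0.6  0.3]
lin [0.0086, -0.0019, 0.3205] turn [-0.0001, 0.0003, -0.0013]
```

View pics/w1.png

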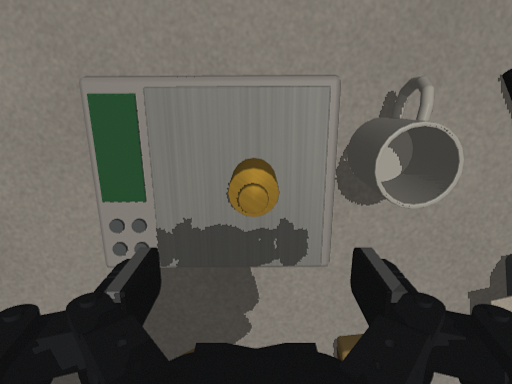

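The wrist view confirms the weight at (253,190) on the pan, with clear space for both fingers and the mug off to the right. I'll descend and grip.

```bash
python3 -m crank '{"linear":[[0.009,-0.001,0.1],[0.009,-0.001,0.2],[0.009,-0.001,0.27],[0.009,-0.001,0.32],[0.009,-0.001,0.32],[0.009,-0.001,0.32],[0.009,-0.001,0.32],[0.009,-0.001,0.32],[0.009,-0.001,0.32],[0.009,-0.001,0.32]],"turn":[[0,0,0],[0,0,0],[0,0,0],[0,0,0],[0,0,0],[0,0,0],[0,0,0],[0,0,0],[0,0,0],[0,0,0]],"grip":[0,0,0,0,0,0.7,0.7,0.7,0.7,0.7]}' 60;  python3 go.py 582 270 200 75.6
```

```text
time_s: 3.65
tool_pos: [584.6, 272.1, 74.6]
eef_rot: [2.484, 1.921, 0.003]
force: [-2.0, -1.8, 6.8]
finger_gap: 0.448
grasp_force: 60.2
now [584.6 272.1  74.6] psi 75.5 tilt [ 0.001  0.002 -1.   ] t 3.65 gap 38.0 gf 60.2 F [-2.  -1.8  6.8]
lin [-0.0064, -0.0041, -0.3134] turn [0.0008, -0.0003, -0.0008]
```

```bash
python3 -m crank '{"linear":[[0,0,-0.05],[0,0,-0.12],[0,0,-0.2],[0,0,-0.28],[0,0,-0.36],[0,0,-0.36]],"turn":[[0,0,0],[0,0,0],[0,0,0],[0,0,0],[0,0,0],[0,0,0]],"grip":[0.7,0.7,0.7,0.7,0.7,0.7]}' 80;  python3 go.py 520 0 220 75.6
python3 - <<'E'
from h import *;from bench import camera
c=camera("wrist");cv2.imwrite("pics/w2.png",c["image"][:,:,::-1])
E
```

```text
time_s: 4.25
tool_pos: [585.6, 272.5, 222.0]
eef_rot: [2.482, 1.92, 0.011]
force: [0.6, -0.2, -4.6]
finger_gap: 0.444
grasp_force: 81.3
now [585.6 272.5 222. ] psi 75.5 tilt [ 0.003  0.007 -1.   ] t 4.25 gap 37.7 gf 81.3 F [ 0.6 -0.2 -4.6]
lin [-0.7007, 0.0124, 0.0026] turn [0.0022, -0.0011, -0.0008]
```

View pics/w2.png

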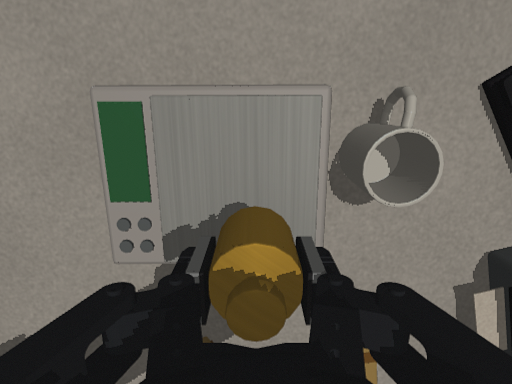

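The weight is held upright at (256,270) with the pads on its cylinder (about 4.6 N load). Next I carry it toward the box.

```bash
python3 -m crank '{"linear":[[-0.05,0.001,0],[-0.13,0.002,0],[-0.22,0.003,0],[-0.31,0.005,0],[-0.4,0.007,0],[-0.49,0.009,0],[-0.58,0.011,0],[-0.66,0.012,0],[-0.7,0.012,0],[-0.7,0.012,0]],"turn":[[0,0,0],[0,0,0],[0,0,0],[0,0,0],[0,0,0],[0,0,0],[0,0,0],[0,0,0],[0,0,0],[0,0,0]],"grip":[0.7,0.7,0.7,0.7,0.7,0.7,0.7,0.7,0.7,0.7]}';  python3 go.py 575 -270 200 84
```

```text
time_s: 5.3
tool_pos: [516.7, -1.9, 214.3]
eef_rot: [-2.486, -1.918, 0.003]
force: [-1.3, 0.2, -4.2]
finger_gap: 0.447
grasp_force: 81.4
now [516.7  -1.9 214.3] psi 75.3 tilt [-0.001 -0.003 -1.   ] t 5.3 gap 38.0 gf 81.4 F [-1.3  0.2 -4.2]
lin [-0.6112, 0.3113, 0.0354] turn [-0.0009, 0.0001, -0.0484]
```

```bash
python3 -m crank '{"linear":[[-0.05,0.025,0],[-0.13,0.066,0],[-0.22,0.112,0],[-0.31,0.158,0],[-0.4,0.204,0],[-0.49,0.25,0],[-0.57,0.29,0],[-0.611,0.311,0],[-0.611,0.311,0.03],[-0.611,0.311,0.03]],"turn":[[0,0,-0.01],[0,0,-0.02],[0,0,-0.03],[0,0,-0.04],[0,0,-0.048],[0,0,-0.048],[0,0,-0.048],[0,0,-0.048],[0,0,-0.048],[0,0,-0.048]],"grip":[0.7,0.7,0.7,0.7,0.7,0.7,0.7,0.7,0.7,0.7]}'; python3 - <<'E'
from h import *;from bench import camera
c=camera("wrist");cv2.imwrite("pics/w3.png",c["image"][:,:,::-1])
P=cloud(c);m=(np.hypot(P[...,0]-575,P[...,1]+270)<60)
print(rect(P,(575,-270),60,11,24))
T=cloud(camera("top"));print(rect(T,(575,-268),30,205,280))
E
python3 go.py 575 -270 80 84 575 -270 30 84
```

```text
time_s: 6.3
tool_pos: [576.0, -266.5, 200.7]
eef_rot: [-2.329, -2.101, 0.001]
force: [-0.2, -0.3, -5.8]
finger_gap: 0.442
grasp_force: 81.5
{'c': (573.3, -270.4), 'wl': (74.9, 74.9), 'a': -5.6, 'z': np.float64(18.8), 'n': 1575, 'mean': [573.6, -265.7, 18.2]}
{'c': (587.4, -254.5), 'wl': (7.5, 30.3), 'a': 66.9, 'z': np.float64(226.5), 'n': 45, 'mean': [586.9, -252.6, 222.9]}
now [ 576.5 -266.2  203.1] psi 84.2 tilt [ 0.002 -0.002 -1.   ] t 6.4 gap 37.6 gf 81.5 F [ 1.  -0.8 -4. ]
lin [-0.0103, -0.0021, 0.3078] turn [-0.0007, -0.0005, 0.0009]
lin [-0.0105, -0.0019, 0.4328] turn [-0.0007, -0.0005, 0.0009]
```

View pics/w3.png

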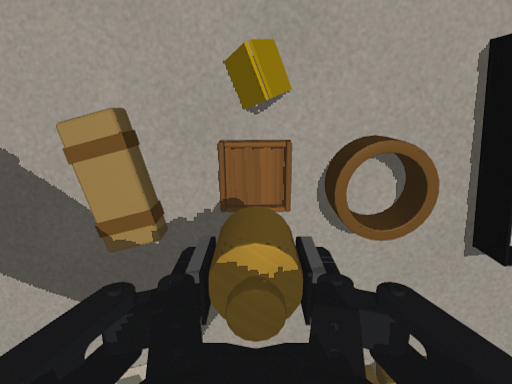

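The box at (255,176) is clear, with the tent at (257,75) and the tape roll at (382,190). Lowering in two stages.

```bash
python3 -m crank '{"linear":[[-0.006,-0.004,0.05],[-0.006,-0.004,0.13],[-0.006,-0.004,0.22],[-0.006,-0.004,0.3],[-0.006,-0.004,0.35],[-0.006,-0.004,0.37],[-0.006,-0.004,0.37],[-0.006,-0.004,0.37]],"turn":[[0,0,0],[0,0,0],[0,0,0],[0,0,0],[0,0,0],[0,0,0],[0,0,0],[0,0,0]],"grip":[0.7,0.7,0.7,0.7,0.7,0.7,0.7,0.7]}'; python3 go.py 574.5 -268.5 26 84
```

```text
time_s: 7.2
tool_pos: [575.9, -270.3, 58.2]
eef_rot: [2.331, 2.103, 0.001]
force: [0.8, -0.5, -4.1]
finger_gap: 0.446
grasp_force: 81.5
now [ 575.9 -270.3   58.2] psi 84.1 tilt [-0.001  0.002 -1.   ] t 7.2 gap 37.9 gf 81.5 F [ 0.8 -0.5 -4.1]
lin [0.0043, -0.004, 0.0805] turn [0.0006, 0.0004, 0.0007]
```

```bash
python3 -m crank '{"linear":[[0.002,-0.002,0.02],[0.004,-0.004,0.04],[0.004,-0.004,0.055],[0.004,-0.004,0.065],[0.004,-0.004,0.073],[0.004,-0.004,0.078],[0.004,-0.004,0.078]],"turn":[[0,0,0],[0,0,0],[0,0,0],[0,0,0],[0,0,0],[0,0,0],[0,0,0]],"grip":[0.7,0.7,0.7,0.7,0.7,0.7,0.7]}'; python3 go.py 574.5 -268.5 26 84
```

```text
time_s: 7.9
tool_pos: [573.7, -268.7, 25.8]
eef_rot: [2.333, 2.104, -0.0]
force: [-2.9, -0.4, -1.3]
finger_gap: 0.442
grasp_force: 81.9
now [ 573.7 -268.7   25.8] psi 84.1 tilt [-0.  0. -1.] t 7.9 gap 37.6 gf 81.9 F [-2.9 -0.4 -1.3]
lin [0.0006, 0.002, -0.0005] turn [0.0001, 0.0001, 0.0005]
```

```bash
python3 -m crank '{"linear":[[0,0,0.001],[0,0,0.001],[0,0,0],[0,0,0],[0,0,0],[0,0,-0.06],[0,0,-0.17],[0,0,-0.29],[0,0,-0.4],[0,0,-0.45]],"turn":[[0,0,0],[0,0,0],[0,0,0],[0,0,0],[0,0,0],[0,0,0],[0,0,0],[0,0,0],[0,0,0],[0,0,0]],"grip":[0.3,0.2,0,0,0,0,0,0,0,0]}'; python3 - <<'E'
from h import *;from bench import camera
c=camera("wrist");P=cloud(c)
print(rect(P,(575,-270),30,65,90),rect(P,(575,-270),60,11,24),rect(P,(432,-258),90,22,42))
T=cloud(camera("top"));print(rect(T,(432,-258),90,22,42))
E
python3 go.py 431 -259 150 99 431 -259 0 99
```

```text
time_s: 8.9
tool_pos: [574.9, -269.4, 210.6]
eef_rot: [2.328, 2.1, 0.002]
force: [-0.7, -0.5, -0.6]
finger_gap: 1.0
grasp_force: 0.0
{'c': (572.7, -270.4), 'wl': (21.2, 21.3), 'a': -65.4, 'z': np.float64(74.0), 'n': 465, 'mean': [572.7, -269.6, 73.8]} {'c': (573.3, -270.2), 'wl': (74.7, 75.1), 'a': 84.2, 'z': np.float64(18.9), 'n': 1634, 'mean': [573.2, -268.9, 18.4]} {'c': (429.3, -259.6), 'wl': (62.4, 140.5), 'a': 8.9, 'z': np.float64(35.4), 'n': 8409, 'mean': [431.8, -254.8, 34.9]}
None
now [ 575.2 -269.6  209.8] psi 84.1 tilt [-0.003  0.006 -1.   ] t 9.0 gap 85.5 gf 0.0 F [-0.4 -0.5  0.2]
lin [-0.0102, -0.3621, 0.1475] turn [0.0017, 0.0013, -0.0828]
lin [-0.0089, -0.3642, 0.5225] turn [0.0017, 0.0013, -0.0828]
```

The weight is centred in the box, and its top is at 74 mm as expected. Next is the large parcel.

```bash
python3 -m crank '{"linear":[[-0.01,-0.363,0.147],[-0.01,-0.363,0.147],[-0.01,-0.363,0.147],[-0.01,-0.363,0.147],[-0.01,-0.363,0.147],[-0.01,-0.363,0.147],[-0.01,-0.363,0.147]],"turn":[[0.0017,0.0013,-0.083],[0.0017,0.0013,-0.083],[0.0017,0.0013,-0.083],[0.0017,0.0013,-0.083],[0.0017,0.0013,-0.083],[0.0017,0.0013,-0.083],[0.0017,0.0013,-0.083]],"grip":[0,0,0,0,0,0,0]}'; python3 go.py 430.5 -259.3 -1 99
```

```text
time_s: 9.7
tool_pos: [430.2, -258.2, 147.5]
eef_rot: [-2.036, -2.386, 0.001]
force: [-0.4, -0.4, -0.3]
finger_gap: 1.003
grasp_force: 0.0
now [ 430.2 -258.2  147.5] psi 99.1 tilt [ 0.003 -0.003 -1.   ] t 9.7 gap 85.3 gf 0.0 F [-0.4 -0.4 -0.3]
lin [-0.0039, 0.0017, 0.3713] turn [-0.0011, -0.001, 0.0003]
```

```bash
python3 -m crank '{"linear":[[-0.004,0.002,0.12],[-0.004,0.002,0.24],[-0.004,0.002,0.32],[-0.004,0.002,0.36],[-0.004,0.002,0.37],[-0.004,0.002,0.37],[-0.004,0.002,0.37],[-0.004,0.002,0.37],[-0.004,0.002,0.37],[-0.004,0.002,0.37]],"turn":[[0,0,0],[0,0,0],[0,0,0],[0,0,0],[0,0,0],[0,0,0],[0,0,0],[0,0,0],[0,0,0],[0,0,0]],"grip":[0,0,0,0,0,0.5,0.5,0.5,0.5,0.5]}' 80; python3 go.py 430 -259 170 84
```

```text
time_s: 10.7
tool_pos: [430.3, -259.6, 0.4]
eef_rot: [-2.037, -2.387, 0.001]
force: [0.7, 0.3, 6.7]
finger_gap: 0.688
grasp_force: 87.2
now [ 4.303e+02 -2.596e+02  4.000e-01] psi 99.0 tilt [ 0.002 -0.003 -1.   ] t 10.7 gap 58.5 gf 87.2 F [0.7 0.3 6.7]
lin [0.0023, -0.0016, -0.4239] turn [-0.0009, -0.0005, 0.0835]
```

```bash
python3 -m crank '{"linear":[[0,0,-0.04],[0,0,-0.1],[0,0,-0.18],[0,0,-0.27],[0,0,-0.36],[0,0,-0.42],[0,0,-0.45],[0,0,-0.45]],"turn":[[0,0,0],[0,0,0],[0,0,0],[0,0,0],[0,0,0],[0,0,0],[0,0,0],[0,0,0]],"grip":[0.5,0.5,0.5,0.5,0.5,0.5,0.5,0.5]}' 80; python3 go.py 510 0 190 82; python3 - <<'E'
from h import *;from bench import camera
c=camera("wrist");cv2.imwrite("pics/w4.png",c["image"][:,:,::-1])
E
```

```text
time_s: 11.5
tool_pos: [430.6, -259.8, 180.0]
eef_rot: [-2.037, -2.386, 0.001]
force: [-0.5, -0.2, -2.5]
finger_gap: 0.69
grasp_force: 86.7
now [ 430.6 -259.8  180. ] psi 99.0 tilt [ 0.002 -0.003 -1.   ] t 11.5 gap 58.6 gf 86.7 F [-0.5 -0.2 -2.5]
lin [0.6103, 0.2978, -0.0244] turn [-0.0011, -0.0006, 0.0946]
```

View pics/w4.png

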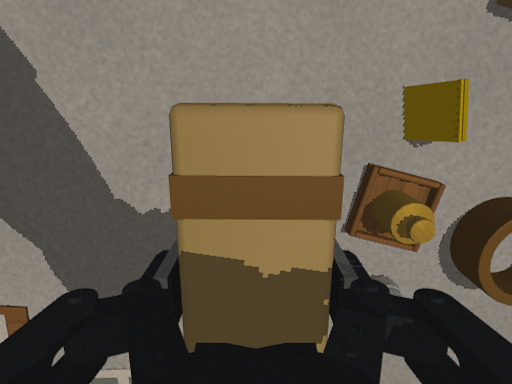

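The large parcel is held level and square at (256,220), and the weight stands in its box at (405,215). Carrying it to the pan.

```bash
python3 -m crank '{"linear":[[0.05,0.024,0],[0.13,0.063,0],[0.22,0.107,0],[0.31,0.151,0],[0.4,0.195,0],[0.48,0.234,0],[0.55,0.268,0],[0.61,0.298,0],[0.61,0.298,0],[0.61,0.298,0]],"turn":[[0,0,0.01],[0,0,0.02],[0,0,0.035],[0,0,0.05],[0,0,0.065],[0,0,0.08],[0,0,0.09],[0,0,0.095],[0,0,0.095],[0,0,0.095]],"grip":[0.5,0.5,0.5,0.5,0.5,0.5,0.5,0.5,0.5,0.5]}'; python3 go.py 567.5 269 170 75.6
```

```text
time_s: 12.55
tool_pos: [508.6, 1.2, 177.2]
eef_rot: [-2.364, -2.056, 0.005]
force: [0.6, -1.0, -3.3]
finger_gap: 0.693
grasp_force: 86.6
now [508.6   1.2 177.2] psi 82.0 tilt [ 0.003 -0.009 -1.   ] t 12.55 gap 58.9 gf 86.6 F [ 0.6 -1.  -3.3]
lin [0.6834, 0.0531, 0.0196] turn [-0.0028, -0.0008, 0.0357]
```

```bash
python3 -m crank '{"linear":[[0.05,0.004,0],[0.13,0.01,0],[0.22,0.017,0],[0.31,0.024,0],[0.4,0.031,0],[0.48,0.037,0],[0.56,0.043,0],[0.64,0.05,0],[0.683,0.053,0.01],[0.683,0.053,0.02]],"turn":[[0,0,0.005],[0,0,0.01],[0,0,0.015],[0,0,0.02],[0,0,0.025],[0,0,0.03],[0,0,0.036],[0,0,0.036],[0,0,0.036],[0,0,0.036]],"grip":[0.5,0.5,0.5,0.5,0.5,0.5,0.5,0.5,0.5,0.5]}'; python3 go.py 567.5 269 80 75.6
```

```text
time_s: 13.55
tool_pos: [568.7, 268.8, 170.2]
eef_rot: [-2.478, -1.919, 0.005]
force: [-0.6, 0.0, -1.7]
finger_gap: 0.691
grasp_force: 86.6
now [568.7 268.8 170.2] psi 75.5 tilt [ 0.002 -0.008 -1.   ] t 13.55 gap 58.8 gf 86.6 F [-0.6  0.  -1.7]
lin [-0.0007, -0.0012, 0.2256] turn [-0.0024, -0.0006, -0.0005]
```

```bash
python3 -m crank '{"linear":[[-0.001,-0.002,0.04],[-0.001,-0.002,0.11],[-0.001,-0.002,0.18],[-0.001,-0.002,0.23],[-0.001,-0.002,0.255],[-0.001,-0.002,0.265],[-0.001,-0.002,0.272],[-0.001,-0.002,0.277],[-0.001,-0.002,0.28],[-0.001,-0.002,0.28]],"turn":[[-0.002,0,0],[-0.002,0,0],[-0.002,0,0],[-0.002,0,0],[-0.002,0,0],[-0.002,0,0],[-0.002,0,0],[-0.002,0,0],[-0.002,0,0],[-0.002,0,0]],"grip":[0.5,0.5,0.5,0.5,0.5,0.5,0.5,0.5,0.5,0.5]}'; python3 go.py 567.5 269 56 75.6
```

```text
time_s: 14.55
tool_pos: [567.5, 268.5, 60.3]
eef_rot: [-2.484, -1.922, -0.004]
force: [0.6, -0.4, -2.4]
finger_gap: 0.691
grasp_force: 86.7
now [567.5 268.5  60.3] psi 75.5 tilt [ 0.003  0.001 -1.   ] t 14.55 gap 58.7 gf 86.7 F [ 0.6 -0.4 -2.4]
lin [0.0012, -0.0004, 0.0107] turn [0.0002, -0.0009, -0.0008]
```

```bash
python3 -m crank '{"linear":[[0.001,0,0.005],[0.001,0,0.009],[0.001,0,0.011],[0.001,0,0.011],[0.001,0,0.011],[0.001,0,0.011],[0.001,0,0.011],[0.001,0,0.011]],"turn":[[0,0,0],[0,0,0],[0,0,0],[0,0,0],[0,0,0],[0,0,0],[0,0,0],[0,0,0]],"grip":[0.5,0.5,0.5,0.4,0.2,0,0,0]}'; python3 go.py 567.5 269 240 75.6
```

```text
time_s: 15.35
tool_pos: [567.5, 268.8, 55.5]
eef_rot: [-2.484, -1.921, -0.003]
force: [-0.4, -0.4, -0.0]
finger_gap: 0.998
grasp_force: 0.0
now [567.5 268.8  55.5] psi 75.4 tilt [ 0.002  0.    -1.   ] t 15.35 gap 84.8 gf 0.0 F [-0.4 -0.4 -0. ]
lin [0.0017, 0.0001, -0.4613] turn [0.0001, -0.0008, -0.0009]
```

```bash
python3 -m crank '{"linear":[[0,0,-0.06],[0,0,-0.16],[0,0,-0.28],[0,0,-0.4],[0,0,-0.46],[0,0,-0.46]],"turn":[[0,0,0],[0,0,0],[0,0,0],[0,0,0],[0,0,0],[0,0,0]],"grip":[0,0,0,0,0,0]}'; python3 - <<'E'
from h import *;from bench import camera
P=cloud(camera("wrist"))
print(rect(P,(567,269),90,80,100),rect(P,(550,269),170,35,62))
P=cloud(camera("scene"));print(rect(P,(567,269),90,80,100),rect(P,(550,269),170,35,62))
E
python3 go.py 647 -21.3 200 82.5
```

```text
time_s: 15.95
tool_pos: [569.1, 268.8, 244.5]
eef_rot: [2.484, 1.921, 0.014]
force: [1.1, 0.7, -0.9]
finger_gap: 1.001
grasp_force: 0.0
{'c': (566.5, 269.0), 'wl': (60.6, 139.1), 'a': -14.9, 'z': np.float64(90.4), 'n': 8941, 'mean': [567.5, 273.4, 90.4]} {'c': (542.7, 276.3), 'wl': (188.6, 235.5), 'a': 75.5, 'z': np.float64(55.5), 'n': 27051, 'mean': [538.5, 291.2, 51.0]}
{'c': (570.2, 268.6), 'wl': (64.6, 141.0), 'a': -15.5, 'z': np.float64(88.9), 'n': 852, 'mean': [572.9, 266.2, 88.6]} {'c': (545.7, 276.2), 'wl': (191.8, 238.3), 'a': 76.1, 'z': np.float64(51.6), 'n': 2695, 'mean': [559.7, 259.0, 49.3]}
now [567.5 268.4 239.5] psi 75.4 tilt [ 0.003  0.001 -1.   ] t 16.05 gap 84.9 gf 0.0 F [-0.5  0.2 -1. ]
lin [-0.6513, 0.3742, 0.0973] turn [0.0003, -0.0008, -0.0392]
```

The large parcel is within about 1 mm of the pan centre and square to it. Now the medium one.

```bash
python3 -m crank '{"linear":[[-0.652,0.374,0.05],[-0.652,0.374,0.05],[-0.652,0.374,0.05],[-0.652,0.374,0.05],[-0.652,0.374,0.05],[-0.652,0.374,0.05],[-0.652,0.374,0.09],[-0.652,0.374,0.09],[-0.652,0.374,0.09]],"turn":[[0,0,-0.039],[0,0,-0.039],[0,0,-0.039],[0,0,-0.039],[0,0,-0.039],[0,0,-0.039],[0,0,-0.039],[0,0,-0.039],[0,0,-0.039]],"grip":[0,0,0,0,0,0,0,0,0]}'; python3 - <<'E'
from h import *;from bench import camera
P=cloud(camera("wrist"))
print(rect(P,(647,-21),75,19,42))
E
python3 go.py 646.5 -21.3 -1 82.5
```

```text
time_s: 16.95
tool_pos: [645.5, -20.9, 201.3]
eef_rot: [-2.359, -2.069, -0.001]
force: [-0.2, 0.3, 0.6]
finger_gap: 0.997
grasp_force: 0.0
{'c': (645.7, -21.5), 'wl': (52.8, 110.8), 'a': -7.0, 'z': np.float64(31.5), 'n': 5643, 'mean': [646.0, -18.6, 31.4]}
now [646.  -20.5 202.4] psi 82.5 tilt [ 0.003 -0.001 -1.   ] t 17.0 gap 84.8 gf 0.0 F [-0.4  0.6  0.5]
lin [-0.0031, 0.002, 0.5084] turn [-0.0003, -0.0008, 0.0002]
```

```bash
python3 -m crank '{"linear":[[-0.003,0.001,0.12],[-0.003,0.001,0.24],[-0.003,0.001,0.36],[-0.003,0.001,0.45],[-0.003,0.001,0.5],[-0.003,0.001,0.508],[-0.003,0.001,0.508],[-0.003,0.001,0.508],[-0.003,0.001,0.508],[-0.003,0.001,0.508]],"turn":[[0,0,0],[0,0,0],[0,0,0],[0,0,0],[0,0,0],[0,0,0],[0,0,0],[0,0,0],[0,0,0],[0,0,0]],"grip":[0,0,0,0,0,0,0.6,0.6,0.6,0.6]}' 70; python3 -m crank '{"linear":[[0,0,0],[0,0,-0.04],[0,0,-0.1],[0,0,-0.18],[0,0,-0.27],[0,0,-0.36],[0,0,-0.44],[0,0,-0.5],[0,0,-0.5]],"turn":[[0,0,0],[0,0,0],[0,0,0],[0,0,0],[0,0,0],[0,0,0],[0,0,0],[0,0,0],[0,0,0]],"grip":[0.6,0.6,0.6,0.6,0.6,0.6,0.6,0.6,0.6]}' 70; python3 go.py 567.5 269 220 75.6
```

```text
time_s: 18.0
tool_pos: [648.7, -22.5, 2.2]
eef_rot: [2.361, 2.07, 0.007]
force: [0.4, 0.6, 7.8]
finger_gap: 0.594
grasp_force: 74.8
time_s: 18.9
tool_pos: [648.6, -23.3, 205.3]
eef_rot: [2.359, 2.068, 0.01]
force: [0.9, 0.2, -1.3]
finger_gap: 0.596
grasp_force: 73.8
now [648.6 -23.3 205.3] psi 82.5 tilt [ 0.001  0.008 -1.   ] t 18.9 gap 50.6 gf 73.8 F [ 0.9  0.2 -1.3]
lin [0.6979, -0.2964, -0.0379] turn [0.0024, -0.0006, 0.0381]
```

```bash
python3 -m crank '{"linear":[[0.05,-0.021,0],[0.13,-0.055,0],[0.22,-0.093,0],[0.31,-0.132,0],[0.4,-0.17,0],[0.48,-0.204,0],[0.56,-0.238,0],[0.64,-0.272,0],[0.698,-0.296,0],[0.698,-0.296,0]],"turn":[[0.002,0,0.005],[0.002,0,0.01],[0.002,0,0.015],[0.002,0,0.02],[0.002,0,0.025],[0.002,0,0.03],[0.002,0,0.038],[0.002,0,0.038],[0.002,0,0.038],[0.002,0,0.038]],"grip":[0.6,0.6,0.6,0.6,0.6,0.6,0.6,0.6,0.6,0.6]}'; python3 - <<'E'
from h import *;from bench import camera
c=camera("wrist");cv2.imwrite("pics/w5.png",c["image"][:,:,::-1])
E
python3 go.py 567.5 268.5 95 75.6
```

```text
time_s: 19.9
tool_pos: [564.2, 272.3, 199.4]
eef_rot: [-2.473, -1.926, 0.005]
force: [-0.1, 0.5, -3.1]
finger_gap: 0.595
grasp_force: 73.6
now [564.9 270.7 199.4] psi 75.8 tilt [ 0.001 -0.007 -1.   ] t 19.95 gap 50.5 gf 73.6 F [-0.1 -0.5 -2.1]
lin [-0.004, 0.0096, 0.2609] turn [-0.0023, -0.0004, 0.0009]
```

View pics/w5.png

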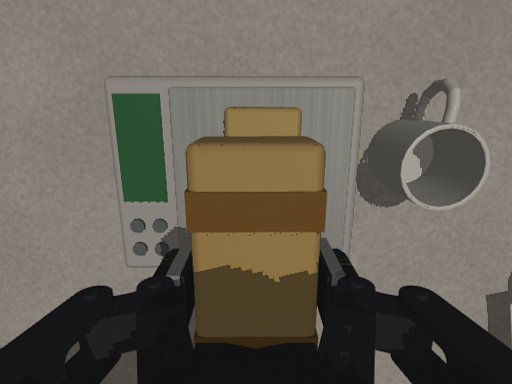

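The medium parcel (256,240) is held square and aligned over the large one (262,122). Lowering it.

```bash
python3 -m crank '{"linear":[[-0.003,0.006,0.04],[-0.003,0.008,0.11],[-0.003,0.008,0.17],[-0.003,0.008,0.22],[-0.003,0.008,0.24],[-0.003,0.008,0.25],[-0.003,0.008,0.255],[-0.003,0.008,0.257],[-0.003,0.008,0.257],[-0.003,0.008,0.257]],"turn":[[-0.002,0,0],[-0.002,0,0],[-0.002,0,0],[-0.002,0,0],[-0.002,0,0],[-0.002,0,0],[-0.002,0,0],[-0.002,0,0],[-0.002,0,0],[-0.002,0,0]],"grip":[0.6,0.6,0.6,0.6,0.6,0.6,0.6,0.6,0.6,0.6]}'; python3 go.py 567.5 268.5 91 75.6
```

```text
time_s: 20.95
tool_pos: [568.6, 268.0, 98.1]
eef_rot: [-2.481, -1.926, -0.004]
force: [0.9, -0.0, -2.3]
finger_gap: 0.592
grasp_force: 73.7
now [568.6 268.   98.1] psi 75.6 tilt [ 0.002  0.001 -1.   ] t 20.95 gap 50.3 gf 73.7 F [ 0.9 -0.  -2.3]
lin [0.0005, -0.0031, 0.0178] turn [0.0003, -0.0008, 0.0002]
```

```bash
python3 -m crank '{"linear":[[0.001,-0.003,0.008],[0.001,-0.003,0.014],[0.001,-0.003,0.017],[0.001,-0.003,0.018],[0.001,-0.003,0.018]],"turn":[[0,0,0],[0,0,0],[0,0,0],[0,0,0],[0,0,0]],"grip":[0.6,0.6,0.6,0.6,0.6]}'; python3 go.py 567.5 268.5 91 75.6
```

```text
time_s: 21.45
tool_pos: [567.2, 268.7, 91.3]
eef_rot: [-2.481, -1.926, -0.003]
force: [-4.1, -0.8, 6.0]
finger_gap: 0.595
grasp_force: 74.8
now [567.2 268.7  91.3] psi 75.6 tilt [ 0.002  0.001 -1.   ] t 21.45 gap 50.6 gf 74.8 F [-4.1 -0.8  6. ]
lin [-0.0003, 0.0009, 0.0007] turn [0.0002, -0.0007, 0.0002]
```

In contact (6 N). I'll release and lift.

```bash
python3 -m crank '{"linear":[[0,0,0],[0,0,0],[0,0,0],[0,0,0],[0,0,-0.06],[0,0,-0.16],[0,0,-0.28],[0,0,-0.37],[0,0,-0.37]],"turn":[[0,0,0],[0,0,0],[0,0,0],[0,0,0],[0,0,0],[0,0,0],[0,0,0],[0,0,0],[0,0,0]],"grip":[0.5,0.3,0,0,0,0,0,0,0]}'; python3 - <<'E'
from h import *;from bench import camera
for n in("wrist","scene"):
    P=cloud(camera(n));print(rect(P,(567,269),90,110,132),rect(P,(567,269),90,82,100))
E
python3 go.py 510 100 200 98 459 24 180 106.5
```

```text
time_s: 22.35
tool_pos: [569.4, 268.8, 244.6]
eef_rot: [2.48, 1.925, 0.015]
force: [0.6, 0.2, -0.4]
finger_gap: 1.002
grasp_force: 0.0
{'c': (566.3, 269.2), 'wl': (52.7, 111.4), 'a': -14.3, 'z': np.float64(120.4), 'n': 7494, 'mean': [567.2, 272.6, 120.3]} {'c': (578.4, 313.1), 'wl': (47.4, 60.5), 'a': 74.2, 'z': np.float64(90.1), 'n': 1189, 'mean': [583.0, 327.0, 89.9]}
{'c': (570.6, 268.4), 'wl': (56.8, 112.4), 'a': -15.6, 'z': np.float64(118.8), 'n': 620, 'mean': [572.5, 266.5, 118.5]} {'c': (584.5, 260.6), 'wl': (59.4, 144.5), 'a': -30.4, 'z': np.float64(89.2), 'n': 336, 'mean': [582.7, 248.2, 89.7]}
now [567.7 268.4 238.8] psi 75.6 tilt [ 0.003  0.002 -1.   ] t 22.45 gap 84.8 gf 0.0 F [-0.1  0.  -0.3]
lin [-0.444, -0.0353, 0.0957] turn [0.0007, -0.0008, -0.1243]
lin [-0.6598, -0.1117, 0.145] turn [0.0008, -0.0007, -0.1715]
```

The medium parcel is in place and centred. Next, the small one.

```bash
python3 -m crank '{"linear":[[-0.66,-0.112,0.02],[-0.66,-0.112,0.04],[-0.66,-0.112,0.06],[-0.66,-0.112,0.145],[-0.66,-0.112,0.145],[-0.66,-0.112,0.145],[-0.66,-0.112,0.145],[-0.66,-0.112,0.145]],"turn":[[0,0,-0.17],[0,0,-0.17],[0,0,-0.17],[0,0,-0.17],[0,0,-0.17],[0,0,-0.17],[0,0,-0.17],[0,0,-0.17]],"grip":[0,0,0,0,0,0,0,0]}'; python3 - <<'E'
from h import *;from bench import camera
P=cloud(camera("wrist"))
print(rect(P,(459,24),60,17,40))
E
python3 go.py 458.5 24 -2 106.5
```

```text
time_s: 23.25
tool_pos: [457.4, 23.6, 178.2]
eef_rot: [-1.886, -2.509, -0.002]
force: [0.5, 1.0, 0.7]
finger_gap: 1.003
grasp_force: 0.0
{'c': (456.7, 24.1), 'wl': (44.7, 83.5), 'a': 16.6, 'z': np.float64(29.5), 'n': 4105, 'mean': [456.0, 26.4, 29.3]}
now [458.   24.1 178.9] psi 106.2 tilt [ 0.002  0.    -1.   ] t 23.3 gap 84.6 gf 0.0 F [0.7 0.9 0.5]
lin [-0.0018, 0.001, 0.4522] turn [0.0001, -0.0008, -0.0016]
```

```bash
python3 -m crank '{"linear":[[0,-0.001,0.12],[0,-0.001,0.24],[0,-0.001,0.35],[0,-0.001,0.42],[0,-0.001,0.45],[0,-0.001,0.45],[0,-0.001,0.45],[0,-0.001,0.45],[0,-0.001,0.45],[0,-0.001,0.45]],"turn":[[0,0,-0.001],[0,0,-0.001],[0,0,-0.001],[0,0,-0.001],[0,0,-0.001],[0,0,-0.001],[0,0,-0.001],[0,0,-0.001],[0,0,-0.001],[0,0,-0.001]],"grip":[0,0,0,0,0,0,0.65,0.65,0.65,0.65]}' 60; python3 -m crank '{"linear":[[0,0,0],[0,0,-0.04],[0,0,-0.1],[0,0,-0.18],[0,0,-0.27],[0,0,-0.36],[0,0,-0.44],[0,0,-0.5],[0,0,-0.5]],"turn":[[0,0,0],[0,0,0],[0,0,0],[0,0,0],[0,0,0],[0,0,0],[0,0,0],[0,0,0],[0,0,0]],"grip":[0.65,0.65,0.65,0.65,0.65,0.65,0.65,0.65,0.65]}' 60; python3 go.py 567.5 268.5 220 75.6
```

```text
time_s: 24.3
tool_pos: [459.3, 23.7, 1.4]
eef_rot: [1.881, 2.514, 0.005]
force: [-1.0, 0.4, 7.3]
finger_gap: 0.505
grasp_force: 62.0
time_s: 25.2
tool_pos: [459.6, 23.2, 203.8]
eef_rot: [1.879, 2.511, 0.007]
force: [0.5, 0.2, -1.0]
finger_gap: 0.497
grasp_force: 61.5
now [459.6  23.2 203.8] psi 106.4 tilt [-0.001  0.007 -1.   ] t 25.2 gap 42.2 gf 61.5 F [ 0.5  0.2 -1. ]
lin [0.5121, 0.4323, -0.0384] turn [0.0022, -0.0001, 0.1711]
```

```bash
python3 -m crank '{"linear":[[0.05,0.042,0],[0.11,0.093,0],[0.18,0.152,0],[0.25,0.211,0],[0.32,0.27,0],[0.38,0.321,0],[0.44,0.371,0],[0.49,0.413,0],[0.512,0.432,0],[0.512,0.432,0]],"turn":[[0.002,0,0.015],[0.002,0,0.03],[0.002,0,0.05],[0.002,0,0.07],[0.002,0,0.09],[0.002,0,0.11],[0.002,0,0.13],[0.002,0,0.15],[0.002,0,0.171],[0.002,0,0.171]],"grip":[0.65,0.65,0.65,0.65,0.65,0.65,0.65,0.65,0.65,0.65]}'; python3 - <<'E'
from h import *;from bench import camera
c=camera("wrist");cv2.imwrite("pics/w6.png",c["image"][:,:,::-1])
E
python3 go.py 567.5 268.5 126 75.6
```

```text
time_s: 26.2
tool_pos: [565.5, 270.0, 198.8]
eef_rot: [-2.477, -1.923, 0.007]
force: [-0.4, 0.4, -0.5]
finger_gap: 0.505
grasp_force: 61.5
now [565.3 269.1 199.1] psi 75.8 tilt [-0.001 -0.007 -1.   ] t 26.25 gap 42.8 gf 61.5 F [ 0.9 -0.  -2.1]
lin [0.0001, 0.007, 0.1827] turn [-0.0023, 0.0002, 0.0009]
```

View pics/w6.png

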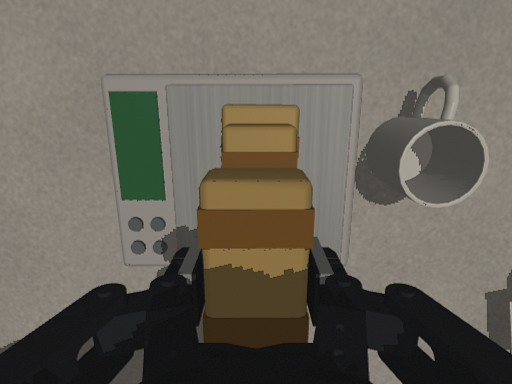

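The small parcel (256,250) is held square over the stack (260,135). Lowering it.

```bash
python3 -m crank '{"linear":[[0,0.004,0.04],[0,0.005,0.09],[0,0.005,0.135],[0,0.005,0.16],[0,0.005,0.17],[0,0.005,0.177],[0,0.005,0.18],[0,0.005,0.18],[0,0.005,0.18]],"turn":[[-0.002,0,0],[-0.002,0,0],[-0.002,0,0],[-0.002,0,0],[-0.002,0,0],[-0.002,0,0],[-0.002,0,0],[-0.002,0,0],[-0.002,0,0]],"grip":[0.65,0.65,0.65,0.65,0.65,0.65,0.65,0.65,0.65]}'; python3 go.py 567.5 268.5 120.5 75.6
```

```text
time_s: 27.15
tool_pos: [567.6, 268.6, 128.8]
eef_rot: [2.481, 1.926, 0.002]
force: [0.2, -0.0, -1.3]
finger_gap: 0.508
grasp_force: 61.5
now [567.6 268.6 128.8] psi 75.6 tilt [ 0.001  0.001 -1.   ] t 27.15 gap 43.2 gf 61.5 F [ 0.2 -0.  -1.3]
lin [-0.0004, -0.0001, 0.0207] turn [0.0004, -0.0002, 0.0002]
```

```bash
python3 -m crank '{"linear":[[0,0,0.008],[0,0,0.014],[0,0,0.018],[0,0,0.02],[0,0,0.02]],"turn":[[0,0,0],[0,0,0],[0,0,0],[0,0,0],[0,0,0]],"grip":[0.65,0.65,0.65,0.65,0.65]}'
```

```text
time_s: 27.65
tool_pos: [567.3, 268.5, 120.5]
eef_rot: [2.482, 1.926, 0.001]
force: [-1.9, -0.4, 3.2]
finger_gap: 0.508
grasp_force: 61.8
```

```bash
python3 -m crank '{"linear":[[0,0,0],[0,0,0],[0,0,0],[0,0,0],[0,0,-0.06],[0,0,-0.16],[0,0,-0.28],[0,0,-0.33],[0,0,-0.33],[0,0,-0.33]],"turn":[[0,0,0],[0,0,0],[0,0,0],[0,0,0],[0,0,0],[0,0,0],[0,0,0],[0,0,0],[0,0,0],[0,0,0]],"grip":[0.5,0.3,0,0,0,0,0,0,0,0]}'; python3 - <<'E'
from h import *;from bench import camera
for n in("wrist","scene"):
    c=camera(n);P=cloud(c);print(rect(P,(567,269),90,140,160),rect(P,(567,269),90,110,132),rect(P,(574,-270),30,65,90))
cv2.imwrite("pics/s9.png",c["image"][:,:,::-1])
E
```

```text
time_s: 28.65
tool_pos: [567.3, 268.5, 251.8]
eef_rot: [2.482, 1.926, 0.001]
force: [-0.3, 0.1, -0.7]
finger_gap: 1.0
grasp_force: 0.0
{'c': (566.5, 269.6), 'wl': (44.6, 83.1), 'a': -14.8, 'z': np.float64(148.5), 'n': 5527, 'mean': [567.1, 271.9, 148.3]} {'c': (566.3, 269.1), 'wl': (52.9, 111.4), 'a': -14.2, 'z': np.float64(120.0), 'n': 1621, 'mean': [573.5, 298.5, 119.9]} None
{'c': (569.6, 269.1), 'wl': (51.0, 85.0), 'a': -13.5, 'z': np.float64(146.9), 'n': 401, 'mean': [571.9, 266.8, 146.6]} {'c': (572.5, 268.1), 'wl': (55.3, 111.9), 'a': -17.6, 'z': np.float64(119.3), 'n': 324, 'mean': [581.4, 252.9, 119.9]} {'c': (576.0, -269.2), 'wl': (20.6, 22.1), 'a': 44.3, 'z': np.float64(72.4), 'n': 58, 'mean': [577.2, -270.0, 72.1]}
```

View pics/s9.png

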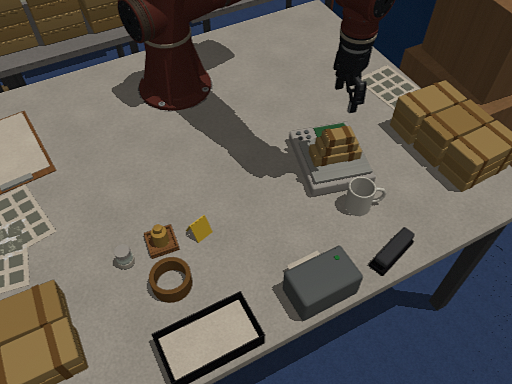

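The stack is centred and square on the scale at (335,148), the weight stands in its box at (159,237), and the tape roll, tent, jar and mug haven't moved. Handing the job in.

```bash
python3 -c "
from bench import workorder
print(workorder.close_job())"
```

```text
the job is handed in; nothing more can be done
None
```

The job is handed in, though no verdict came back: the check weight stands centred in its box, the three parcels are stacked by size within about 2 mm of centre and square to the scale, and the last picture shows the tape roll, marker tent, jar and mug where they started.

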